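Seat the magnifier in its three-point bench stand

ROBOT

A 6-joint arm with a two-finger parallel gripper is mounted at the origin on the work surface. World frame = base frame: x ahead of the robot, y to its left, z up, the work surface at z = 0. Lengths are in m, angles in rad, forces in N, time in s.
With the tool pointing down it reaches from about 0.35 to 0.85 m from the base axis. Payload 8.1 kg.
Tool frame: the origin (TCP) lies at the very end of the fingers, on their centre line; the grasp point (between the pads) lies 19 mm behind it (ctrl.grip_depth is the distance from the TCP to the grasp point, in m); z points along the fingers, y is the direction in which the jaws open and shut (so a half turn about z gives the same grasp; the last joint's range is limited). The gripper opens to 93 mm and grips with 3 to 60 N. Pads are 15 mm wide; open, the fingers measure 128 mm over their backs; the gripper's body (75 mm by 188 mm) begins 65 mm behind the grasp point.
Start: joints at [-1.356, 0.13, 1.488, -0, 1.523, -0.085], TCP at [0.177, -0.573, 0.219] pointing down, gripper open.
Joint ranges: [-2.96, 2.96], [-0.89, 2.26], [0.02, 2.5], [-1.34, 4.48], [0, 2.73], [-2.66, 2.66]. Speed limits (rad/s): [2.39, 2.39, 2.79, 3.14, 3.14, 3.14].

INTERFACE

Orientations are given as a unit quaternion [x, y, z, w].
In Python, from bench import ctrl gives the robot as it stands.
- The arm moves only by the shell command python3 -m jog 'ROWS' [FORCE]. ROWS is JSON, one flat list of numbers, 7 for each row, row after row: the turn, a rotation vector about the tool's x, y, z in rad, then the shift along the tool's x, y, z in mm, then the finger opening in mm, from 0 to 93. A call has 1 to 20 rows; each row shifts and turns the commanded pose from where the row before left it, along the tool's axes as they then stand; what a row does not reach is not made up. A row lasts 1/12 s, in which the tool goes at most 41.7 mm and 7.16 degrees, less where a joint would pass 70% of its speed; a pose out of reach is approached as far as the arm can. A call with a gripper value outside its range is refused whole. The fingers move at their own pace and stop on an object; FORCE is the grip in N (left out, the last holds). Time passes only in rows, so rows that do not move let the fingers close. It gives the time, the measured TCP pose, the force and the opening at its end, in the units of the state.
- ctrl.get_obs(): the state, without advancing time (a new reading comes with each control period).
- ctrl.capture(name): name is "scene" or "top"; returns (picture, depth): 420x560x3 uint8, red, green, blue; 420x560 float32, m along the optical axis (not along the pixel's ray), 0 where there is no reading.
- ctrl.calibration(name): a dict with "fovy" (degrees; the focal length in pixels is half the picture's height over the tangent of half this angle, whatever the lens; pixels are square), "cx", "cy" (the principal point, pixels), "position" and "orientation" of the camera in the world. Camera axes: x right, y down, z forward; pixel columns grow to the right and rows downward; lengths in m; the calibration is good to about 2 mm. A picture is of the moment at which its call begins. calibration takes no time and is no camera call.
- ctrl.finish_job(): hands the job in, once; it reports no verdict.
The state is a dict: "time_s": time; "joint_pos": joint angles; "qvel": joint speeds; "joint_torque": joint torques, N m; "position": TCP position; "ee_rot": TCP orientation; "wrist_force": force on the tool from outside, world axes, zero at the start; "wrist_torque": the same for the moment, N m; "opening": finger opening in m.
Only numpy, scipy, OpenCV 4.12 (cv2) and the standard library are available. Lean on these libraries where they do the work, as an engineer would, in place of code of your own. Each camera call takes 0.05 s, during which the arm holds its last target. There are 200 camera calls.

TASK

Pick the magnifier off the sketchbook by its handle and seat it in the magnifier stand: slip the far edge of the rim under the two lipped lugs and push it gently home against both stops, then press the handle side down until its neck has snapped into the spring clip, and let go. It must end lying level on all three brass pads so that it cannot rock. Feel your way without forcing it, keep the fingers off the glass, and leave the other things on the desk where they are.

Things in the scene. Friction and masses are not known exactly. Their poses are not given: they have to be found in the camera images.
- magnifier_grip (a point): Where to hold the hand magnifier (about 160 g): on the axis of its dark wooden handle, a flat-sided bar 15 mm wide, 16 mm high, 80 mm long, 24 mm from its lens end. +x points along the handle to the lens, z up out of the domed side. At the start it lies flat on the sketchbook, domed side up, the handle clear of the book's near edge, free on both sides and below
- lens_center (a point): Centre of the magnifier's round rim, at mid-thickness; 98 mm from magnifier_grip along its +x, same height and axes. The rigid steel rim is 90 mm in outer diameter, 8 mm thick. A straight steel neck 8 mm thick joins rim and handle (45 to 74 mm from the centre), its axis at the rim's mid-height
- lens_glass: Glass of the magnifier, 79 mm across, flat below, domed above (5 mm higher than the rim in the middle). Not to be touched by the fingers. Origin under the rim's centre in the plane of its underside; axes as magnifier_grip. Being glass, the magnifier must not be pushed against the lugs with 15 N or more, nor against the clip and its pad with 35 N or more
- magnifier: The whole magnifier: rim, glass, neck and handle. Origin under the rim's centre in the plane of its underside; axes as magnifier_grip
- mount_center (a point): Fixed teal magnifier stand: base plate, steel column on its +x side, on the column a head with a flat ring (110 mm across) for the lens. This point is fixed to the base on the ring's axis, 89 mm above the desk: where lens_center comes at the middle setting. The head may be clamped up to 20 mm higher or lower, the lugs set up to 5 mm nearer or farther along x: neither is measured
- lug_side (a point): 45 mm from mount_center along +x, fixed to the base; axes of the stand: x from clip to lugs, z up. At 40 degrees either side of +x stand the two lugs. Each has an upright steel pin (stop_left, stop_right) that the rim bears on when home, and over it a rounded steel lip reaching 4.5 mm in over the rim, 10.7 mm above the pad, for the 8 mm rim. In front of the lips the pads are open from above
- stand: The stand's base, origin on the desk under mount_center, axes of the stand. Under each lug lies a brass pad (pad_left, pad_right), a radial rib 6 mm wide whose top carries the rim's underside, 85 mm above the desk at the middle setting (ring top 6 mm lower). It sticks out 15 mm in front of the lip: a tilted rim 8 to 18 mm back from home along -x can be lowered on it by feel, then slid in
- clip_point (a point): Fixed to the base, 60.5 mm from mount_center along -x: where the neck's axis lies when seated at middle height. Here the head has the spring clip (two steel rollers) and below it the third brass rib (pad_neck) for the neck's underside. The magnifier goes in far edge first, handle side up by 6 to 9 degrees; a neck lying on the closed clip gives 4.6 degrees. The handle overhangs freely
- clip_left (a joint): Travel (m) of the clip's left sprung roller: 0 closed, 0.004 fully out. The two steel rollers (8 mm thick, along x, axes 7.5 mm above the pads' tops) leave a 5.6 mm gap through which the 8 mm neck is pushed down; this takes about 6 to 10 N at the neck, then it snaps in. About 0.0004 with the neck seated
- clip_right (a joint): The same for the right roller
- sketchbook: Blue closed sketchbook, 200 x 150 x 30 mm, 0.75 kg, on which the magnifier lies at the start. Origin at the centre of its underside, x along the 200 mm side, away from the robot
- brush_jar: Terracotta jar with brushes, 72 mm across, about 200 mm high with the brushes. Origin under its centre. Leave alone
- ink_bottle: Small glass jar of ink with a black cap, 48 mm across, 52 mm high. Origin under its centre. Leave alone
- paint_tube: Aluminium paint tube with a yellow band, 100 x 28 x 18 mm. Origin under its centre. Leave alone
- eraser: White eraser, 45 x 22 x 13 mm. Origin under its centre. Leave alone
- wood_block: Light wooden block, 100 x 70 x 55 mm. Origin under its centre. Leave alone
- tape_roll: Roll of paper tape, 84 mm across, 24 mm high. Origin under its centre. Leave alone
- paint_tin: White open tin of watercolour pans, 115 x 210 x 18 mm. Origin under its centre. Leave alone
There are look-alikes about, which are no part of the job. Leave any pink or purple look-alike of the magnifier alone.

How it is judged:
At the end, for the whole second after the job is handed in: Magnifier released and at rest, domed side up, on all three brass pads (each bearing at least 0.05 N), level with the stand within 0.02 rad, rim within 2 mm of both stop pins (pin axis under 50 mm from the rim's centre), neck snapped below both clip rollers (each back under 1.5 mm) (contact force between magnifier and pad_left above 0.05 N and contact force between magnifier and pad_right above 0.05 N and contact force between magnifier and pad_neck above 0.05 N and horizontal distance between lens_center and stop_left below 0.05 m and horizontal distance between lens_center and stop_right below 0.05 m and angle between the z axis of lens_center and the z axis of stand, either way round below 0.02 rad and angle between lens_center's own z axis and vertical below 0.3 rad and value of joint each of clip_left, clip_right below 0.0015 m and linear speed of magnifier below 0.01 m/s); the robot touches nothing.
It fails at once if the magnifier is forced against the lugs, their pins or pads with more than 15 N in all (contact force between magnifier and lugs above 15 N).
It fails at once if the magnifier is forced against the clip, its pad or the ring with more than 35 N in all (contact force between magnifier and head above 35 N or contact force between magnifier and stand above 35 N).
It fails at once if the fingers touch the glass (contact force between the fingers and lens_glass above 0.3 N).
It fails at once if the sketchbook is shoved more than 30 mm (distance of sketchbook from where it was at the start of the episode above 0.03 m).
It fails at once if another thing on the desk is moved more than 20 mm (distance of any of brush_jar, ink_bottle, paint_tube, eraser, wood_block, tape_roll, paint_tin from where it was at the start of the episode above 0.02 m).
It also fails if it takes over 59 s, if anything falls off the work surface, if the arm or the gripper's body presses on something with over 40 N, if the wrist force passes 120 N, or if a joint passes its speed limit or range.

## Working session

There is one attempt and no reset: what is moved stays moved. The work goes in short steps, Python scripts to look and compute and a shell command to move; the robot and the scene stay as the last step left them, time stands still between calls to the robot, and variables do not carry over. Pictures are saved under pics/ and viewed, about 8 in all and at most 12, crops included, and the job is handed in when it is done.

```bash
mkdir -p pics; cat > h.py <<'E'
import numpy as np, cv2
from bench import ctrl
from scipy.spatial.transform import Rotation as R
def cap(n):
    im,d=ctrl.capture(n); np.savez(''+n+'.npz',im=im,d=d); return im,d
def P(n,u,v,d):
    c=ctrl.calibration(n); f=210/np.tan(np.radians(c['fovy'])/2)
    z=d[v,u]; p=np.array([(u-c['cx'])/f*z,(v-c['cy'])/f*z,z]).T if np.ndim(u)==0 else np.stack([(u-c['cx'])/f*z,(v-c['cy'])/f*z,z],-1)
    return R.from_quat(c['orientation']).apply(p)+np.array(c['position'])
E
python3 - <<'E'
from h import *
for n in('scene','top'):
    im,d=cap(n); cv2.imwrite(f'pics/{n}0.png',cv2.resize(im[:,:,::-1],(784,588),interpolation=cv2.INTER_CUBIC)); print(ctrl.calibration(n))
print(ctrl.get_obs())
E
```

```text
{'fovy': 54.714797446726635, 'cx': 283.4445212829456, 'cy': 214.095188531743, 'position': array([ 1.32679352, -0.24094297,  0.7402973 ]), 'orientation': array([ 0.7422711 ,  0.51991136, -0.25164355, -0.33970768])}
{'fovy': 46.67951392529397, 'cx': 277.45234536966217, 'cy': 211.52876118224896, 'position': array([0.38358922, 0.00626414, 1.23339606]), 'orientation': array([-0.70163848,  0.70894506, -0.04439986,  0.05593752])}
{'time_s': 0.1, 'joint_pos': array([-1.35638396e+00,  1.31060215e-01,  1.48915950e+00, -9.19057373e-06,
        1.52299414e+00, -8.54131368e-02]), 'qvel': array([ 0.00247439, -0.00253041, -0.00270785, -0.00041282,  0.00021707,
       -0.0010421 ]), 'joint_torque': array([ 4.42549454e-04, -5.61340964e+01, -4.93097234e+01,  7.69537711e-02,
        2.91451329e-02, -6.12144345e-05]), 'position': array([ 0.17711477, -0.57273445,  0.2177135 ]), 'ee_rot': array([ 9.88783755e-01,  1.49352033e-01, -5.68275930e-05, -8.08620736e-04]), 'wrist_force': array([-0.44207075, -0.48085095,  0.97338116]), 'wrist_torque': array([ 0.0350404 , -0.03278704,  0.08090443]), 'opening': 0.09334495900298118}
```

View pics/scene0.png

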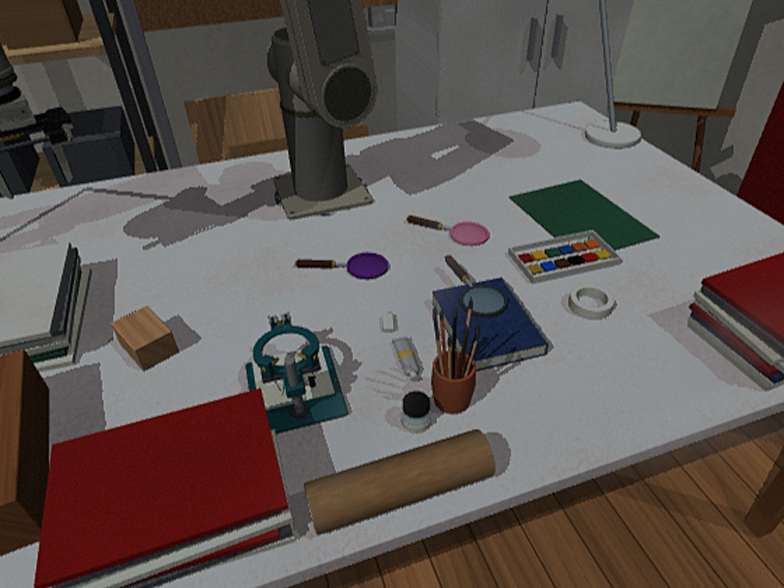

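View pics/top0.png

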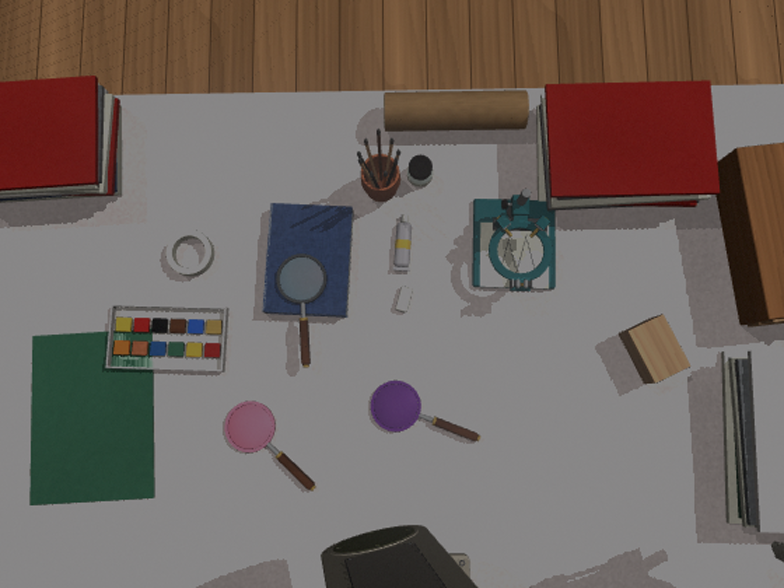

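Candidates in the top view are the pink lens at (250,427), the purple lens at (395,405) and the clear lens on the blue book at (301,278), whose handle ends at (306,365). The clear one on the book matches the description. The teal stand is at (520,245), with its clip at the bottom (520,283) and its lugs at the top. I'll check both in a close crop.

```bash
python3 - <<'E'
from h import *
z=np.load('top.npz'); im,d=z['im'],z['d']; s=np.load('scene.npz')
a=cv2.resize(im[175:270,170:265,::-1],(400,400),interpolation=cv2.INTER_CUBIC)   # x4.21
b=cv2.resize(im[130:215,328:413,::-1],(400,400),interpolation=cv2.INTER_CUBIC)   # x4.71
cv2.imwrite('pics/crop1.png',cv2.convertScaleAbs(np.hstack([a,b]),alpha=1.6))
vv,uu=np.mgrid[0:420,0:560]; W=P('top',uu.ravel(),vv.ravel(),d).reshape(420,560,3)
np.set_printoptions(precision=4,suppress=True)
def reg(u0,u1,v0,v1,zl,zh):
    m=np.zeros(d.shape,bool); m[v0:v1,u0:u1]=1; return m&(W[...,2]>zl)&(W[...,2]<zh)
# desk/book heights
print('desk z',np.median(W[300:320,330:350,2]),'book',np.median(W[155:170,200:240,2]))
m=reg(205,230,232,270,.02,.07); p=W[m]; print('handle n',m.sum(),p.mean(0),p.min(0),p.max(0))
for v in range(225,264,3):
    r=m[v]; 
    if r.any(): print(v,np.where(r)[0][[0,-1]],W[v][r].mean(0))
m=reg(190,240,175,230,.0335,.06); p=W[m]; print('rim',m.sum(),p.min(0),p.max(0),np.median(p[:,2]))
m=reg(330,405,135,215,.06,.2); p=W[m]; print('stand',m.sum(),p.min(0),p.max(0)); print(np.histogram(p[:,2],bins=np.arange(.06,.2,.004)))
m=reg(330,405,135,215,.002,.03); p=W[m]; print('base',p.min(0),p.max(0),np.median(p[:,2]))
E
```

```text
desk z 0.0001843039233871968 book 0.029511616132692153
handle n 194 [0.4699 0.1734 0.0402] [0.4337 0.165  0.0281] [0.5051 0.1827 0.0461]
234 [214 220] [0.5    0.1745 0.0404]
237 [214 220] [0.4928 0.1748 0.0386]
240 [214 220] [0.4852 0.1744 0.0404]
243 [214 220] [0.4779 0.1746 0.039 ]
246 [215 220] [0.4704 0.173  0.0407]
249 [215 220] [0.4629 0.1727 0.0426]
252 [215 220] [0.4557 0.173  0.0403]
255 [215 221] [0.4484 0.1717 0.0402]
258 [215 221] [0.4411 0.1719 0.0387]
261 [216 220] [0.4339 0.172  0.0374]
rim 1061 [0.5123 0.1235 0.0335] [0.6508 0.2437 0.0487] 0.03874670032355598
stand 1480 [ 0.5569 -0.2899  0.0601] [ 0.7308 -0.149   0.1351]
(array([ 24,   7,  70, 266, 538, 177,  32,  42,  83,  62,  87,  36,   4,
         6,   2,   7,   6,  20,  11,   0,   0,   0,   0,   0,   0,   0,
         0,   0,   0,   0,   0,   0,   0,   0]), array([0.06 , 0.064, 0.068, 0.072, 0.076, 0.08 , 0.084, 0.088, 0.092,
       0.096, 0.1  , 0.104, 0.108, 0.112, 0.116, 0.12 , 0.124, 0.128,
       0.132, 0.136, 0.14 , 0.144, 0.148, 0.152, 0.156, 0.16 , 0.164,
       0.168, 0.172, 0.176, 0.18 , 0.184, 0.188, 0.192, 0.196]))
base [ 0.5495 -0.3037  0.002 ] [ 0.7589 -0.1085  0.0277] 0.011340965793503521
```

View pics/crop1.png

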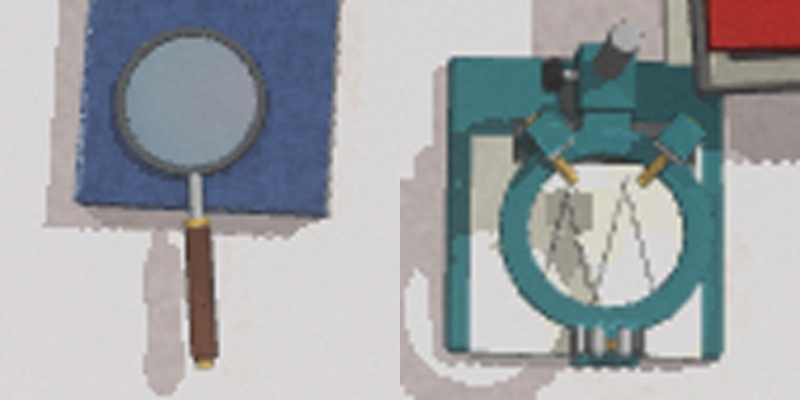

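```bash
cat >> h.py <<'E'
def ray(n,u,v,z):
    c=ctrl.calibration(n); f=210/np.tan(np.radians(c['fovy'])/2)
    r=R.from_quat(c['orientation']).apply([(u-c['cx'])/f,(v-c['cy'])/f,1]); o=np.array(c['position'])
    return o+r*(z-o[2])/r[2]
E
python3 - <<'E'
from h import *
from scipy.optimize import least_squares as ls
np.set_printoptions(precision=4,suppress=True)
z=np.load('top.npz'); im,d=z['im'],z['d']
vv,uu=np.mgrid[0:420,0:560]; W=P('top',uu.ravel(),vv.ravel(),d).reshape(420,560,3)
A=lambda x,y:ray('top',170+x/4.21-.5+.12,175+y/4.21-.5+.12,.034+.004)
c=A(191,101); h1=A(198,228); h2=A(205,362); print('lens',c,'h',h1,h2,'yaw',np.degrees(np.arctan2(*(c-h2)[[1,0]])),np.degrees(np.arctan2(*(h1-h2)[[1,0]])), 'len',np.linalg.norm(c-h2))
# ring fit via teal + depth
hsv=cv2.cvtColor(im,cv2.COLOR_RGB2HSV).astype(int)
teal=(abs(hsv[...,0]-92)<12)&(hsv[...,1]>100)
m=teal&(W[...,2]>.068)&(W[...,2]<.09); m[:165]=0; m[:,:345]=0;m[:,400:]=0; m[197:]=0
p=W[m]; zr=np.median(p[:,2]); print('ring z',zr,len(p))
f=lambda q:np.hypot(*(p[:,:2]-q[:2]).T)
r=ls(lambda q:f(q)-q[2],[.63,-.215,.048],loss='soft_l1',f_scale=.003).x; print('ring c',r)
B=lambda x,y,z:ray('top',328+(x-400)/4.71-.4,130+y/4.71-.4,z)
print('ring eye',B(608,235,zr),B(500,235,zr),B(715,235,zr),B(608,335,zr))
print('rollers',B(584,341,zr+.012),B(630,341,zr+.012))
print('pads',B(573,178,zr+.006),B(643,183,zr+.006),'lugtops',B(549,133,.1),B(683,138,.1))
print('base BL,BR,TL',B(447,352,.011),B(722,357,.011),B(450,58,.011))
# handle/neck seg in magnifier: dark-brown axis
m=(hsv[...,0]<15)&(hsv[...,2]<100)&(hsv[...,1]>70); k=np.zeros_like(m);k[228:264,205:232]=1;m&=k
v,u=np.nonzero(m); q=np.array([ray('top',a,b,.046)for a,b in zip(u,v)]); l=np.polyfit(q[:,0],q[:,1],1); print('handle brown',len(u),q.min(0),q.max(0),q.mean(0),np.degrees(np.arctan(l[0])))
# lug heights
for lo in ((360,150),(388,152)):
  x,y=lo; print('lug',np.round(W[y-1:y+16:2,x-6:x+10:2,2]*1000).astype(int))
E
```

```text
lens [0.589  0.1807 0.038 ] h [0.5133 0.1759 0.038 ] [0.4348 0.1711 0.038 ] yaw 3.5488488518825756 3.4684669780319415 len 0.15452003101573483
ring z 0.07709327690867784 411
ring c [ 0.628  -0.2034  0.0472]
ring eye [ 0.6245 -0.2041  0.0771] [ 0.6252 -0.1488  0.0771] [ 0.6238 -0.2587  0.0771] [ 0.5726 -0.2022  0.0771]
rollers [ 0.5677 -0.1878  0.0891] [ 0.5674 -0.211   0.0891]
pads [ 0.6533 -0.1862  0.0831] [ 0.6502 -0.2218  0.0831] lugtops [ 0.6728 -0.1721  0.1   ] [ 0.6693 -0.2395  0.1   ]
base BL,BR,TL [ 0.5752 -0.1273  0.011 ] [ 0.5707 -0.2747  0.011 ] [ 0.7384 -0.1333  0.011 ]
handle brown 167 [0.436  0.1659 0.046 ] [0.5119 0.1813 0.046 ] [0.4745 0.1735 0.046 ] 3.4932408065511873
lug [[ 11  10   5   5  16  16  80  79]
 [ 18  11  12  12  17  16  78  83]
 [ 11  13   9  98  14  15  76  74]
 [ 72  92 103 103  74  15  20  74]
 [101 105 101 100 107  71  81  79]
 [ 92 103 101 108 103 100  79  79]
 [ 78  96 104 104  95  76  82  75]
 [ 67  80  81  98  82  80  77  73]
 [ 75  80  80  78  84  13  16  12]]
lug [[ 16  10  15  13  13  10  11   8]
 [ 13  11  13  18   8   8  12   7]
 [ 12   7 101 101   9  13  13  11]
 [ 74 104 103 103 103  13  13   6]
 [ 69 103 105 105 104 102  14   6]
 [ 83  98 100 106 102  10  12   8]
 [ 81  83 102 103  73  11  12   7]
 [ 80  78  77  78  11  13   9  11]
 [ 11  78  76  78  77  11  15   4]]
```

The crop shows the clear magnifier with its rim centre at crop (191,101) and a brown handle clear of the book. The stand ring is at (608,235) and the two rollers at (584,341) and (630,341). The brass ribs are at (573,178) and (643,183). I'll move over the handle now.

```bash
python3 -m jog '[0,0,0.12,0,0,0,93, 0,0,0.119,0,0,0,93, 0,0,0,18,-36.4,0,93, 0,0,0,18,-36.4,0,93, 0,0,0,18,-36.4,0,93, 0,0,0,18,-36.4,0,93, 0,0,0,18,-36.4,0,93, 0,0,0,18,-36.4,0,93, 0,0,0,18,-36.4,0,93, 0,0,0,18,-36.4,0,93, 0,0,0,18,-36.4,0,93, 0,0,0,18,-36.4,0,93, 0,0,0,18,-36.4,0,93, 0,0,0,18,-36.4,0,93, 0,0,0,18,-36.4,0,93, 0,0,0,18,-36.4,0,93, 0,0,0,18,-36.4,0,93, 0,0,0,18,-36.4,0,93, 0,0,0,18,-36.4,0,93, 0,0,0,18,-36.4,0,93]'
cat >> h.py <<'E'
def togo(pos,yaw,pitch=0):
    """turn (rotvec, tool) to reach tool x at yaw, handle-side-up pitch (deg); shift in tool axes after the turn (mm)"""
    o=ctrl.get_obs(); Rc=R.from_quat(o['ee_rot'])
    Rt=R.from_euler('ZY',[yaw,pitch],degrees=True)*R.from_euler('x',180,degrees=True)
    return (Rc.inv()*Rt).as_rotvec(), Rt.inv().apply(np.array(pos)-o['position'])*1000
E
python3 - <<'E'
from h import *
np.set_printoptions(precision=4,suppress=True)
print(togo([.4912,.1747,.015],3.5))
z=np.load('top.npz'); im,d=z['im'],z['d']
D=[d]+[ctrl.capture('top')[1] for _ in range(8)]
d=np.median([np.where(x>0,x,np.nan) for x in D],0); np.save('dmed.npy',d)
vv,uu=np.mgrid[0:420,0:560]; W=P('top',uu.ravel(),vv.ravel(),d).reshape(420,560,3)
hsv=cv2.cvtColor(im,cv2.COLOR_RGB2HSV).astype(int); teal=(abs(hsv[...,0]-92)<14)&(hsv[...,1]>90)
c0=np.array([.627,-.2038])
m=(W[...,2]>.095)&(W[...,2]<.112)&(W[...,0]<.695)&(W[...,0]>.62)&teal
for s in (1,-1):
    k=m&((W[...,1]-c0[1])*s>.015)&(abs(W[...,1]-c0[1])<.06); print('lug',k.sum(),W[k].mean(0),np.median(W[k][:,2]))
k=(W[...,2]>.081)&(W[...,2]<.105)&(W[...,0]<.59)&(W[...,0]>.54)&(abs(W[...,1]-c0[1])<.04); print('clip',k.sum(),W[k].mean(0),W[k].min(0),W[k].max(0))
k=(abs(W[...,2]-.077)<.004)&teal&(W[...,0]>.585)&(W[...,0]<.66)&(abs(W[...,1]-c0[1])<.065)
print('ring z',np.median(W[k][:,2]),'desk',np.median(W[300:320,330:350,2]))
for x in(.60,.61,.62,.63,.64):
    q=k&(abs(W[...,0]-x)<.005); y=W[q][:,1]; print(x,y.min(),y.max(),(y.min()+y.max())/2)
# base rectangle edges
b=teal&(W[...,2]>.002)&(W[...,2]<.025)
vs=[(v,np.where(b[v,330:350])[0]) for v in range(150,202)]
e=np.array([W[v,330+w[0],:2] for v,w in vs if len(w)]); l=np.polyfit(e[:,0],e[:,1],1); print('left edge yaw',np.degrees(np.arctan(l[0])),l@[c0[0],1])
E
```

```text
time_s: 1.77
position: [0.4609, 0.1027, 0.2184]
ee_rot: [1.0, 0.031, -0.0, 0.0]
wrist_force: [1.4, -1.3, -0.3]
opening: 0.0928
(array([0.0001, 0.0001, 0.0002]), array([ 34.6256, -70.0161, 203.3724]))
lug 50 [ 0.6724 -0.172   0.1029] 0.1029033115846163
lug 52 [ 0.6695 -0.2386  0.1029] 0.10287868423592905
clip 84 [ 0.5665 -0.2008  0.0933] [ 0.5597 -0.2179  0.0812] [ 0.5744 -0.1828  0.0979]
ring z 0.07694033161148017 desk nan
0.6 -0.25206989276225394 -0.15576583307495173 -0.20391786291860284
0.61 -0.2546897576830088 -0.15139845165258617 -0.2030441046677975
0.62 -0.25762157537180674 -0.1515072845198197 -0.20456442994581323
0.63 -0.2581873326867573 -0.14914159163237137 -0.20366446215956435
0.64 -0.256056208162605 -0.1519142126913284 -0.2039852104269667
left edge yaw -2.645843680384705 -0.1325295731326004
```

```bash
python3 -m jog '[0,0,0,17.3,-35,0,93, 0,0,0,17.3,-35,0,93, 0,0,0,0,0,40,93, 0,0,0,0,0,40,93, 0,0,0,0,0,40,60, 0,0,0,0,0,40,45, 0,0,0,0,0,30,40, 0,0,0,0,0,10,40, 0,0,0,0,0,3,40, 0,0,0,0,0,0,30, 0,0,0,0,0,0,20, 0,0,0,0,0,0,12, 0,0,0,0,0,0,8, 0,0,0,0,0,0,5, 0,0,0,0,0,0,5, 0,0,0,0,0,0,5, 0,0,0,0,0,0,5]' 50
python3 - <<'E'
from h import *
np.set_printoptions(precision=4,suppress=True)
print(togo([.4912,.1747,.015],3.5),ctrl.get_obs()['wrist_torque'])
im,d=cap('top'); cv2.imwrite('pics/g.png',cv2.convertScaleAbs(cv2.resize(im[150:290,140:300,::-1],(640,560),interpolation=cv2.INTER_CUBIC),alpha=1.5))
E
```

```text
time_s: 3.58
position: [0.4912, 0.1725, 0.0159]
ee_rot: [1.0, 0.03, 0.0, -0.0]
wrist_force: [-0.5, -0.8, 2.7]
opening: 0.0144
(array([-0.0001, -0.0004, -0.0002]), array([ 0.0929, -2.1915,  0.8887])) [-0.0357 -0.0186 -0.0488]
```

View pics/g.png

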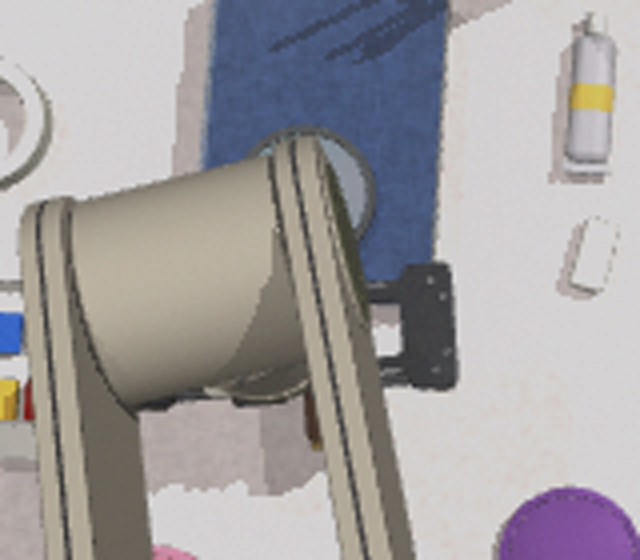

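The picture shows the fingers closed on the handle near (315,400), with the rim still on the book and nothing disturbed. The 14.4 mm opening agrees with the handle's 15 mm. I'll lift it and swing towards the stand.

```bash
python3 -m jog '[0,0,0,0,0,-5,5, 0,0,0,0,0,-15,5, 0,0,0,0,0,-35,5, 0,0,0,0,0,-40,5, 0,0,0,0,0,-40,5, 0,0,0,0,0,-40,5, 0,0,0,0,0,-15,5, 0,0,0,0,0,0,5]'
cat >> h.py <<'E'
LT=np.array([.098,0,-.018]); M=np.array([.627,-.2036,.087]); YAW=-2.5
def lens():
    o=ctrl.get_obs(); w=o['position']+R.from_quat(o['ee_rot']).apply(LT)
    return R.from_euler('z',-YAW,degrees=True).apply(w-M)*1000   # lens rel. mount, stand axes, mm
def lgo(rel,yaw,pitch):
    Rt=R.from_euler('ZY',[yaw,pitch],degrees=True)*R.from_euler('x',180,degrees=True)
    L=M+R.from_euler('z',YAW,degrees=True).apply(np.array(rel)/1000)
    return togo(L-Rt.apply(LT),yaw,pitch)
E
python3 - <<'E'
from h import *
np.set_printoptions(precision=4,suppress=True)
o=ctrl.get_obs(); print(o['position'],o['wrist_force'],o['wrist_torque'],lens()); print(lgo([-13,0,60],YAW,8))
E
```

```text
time_s: 4.3
position: [0.4938, 0.1731, 0.2116]
ee_rot: [1.0, 0.03, 0.004, -0.001]
wrist_force: [0.5, 0.4, -0.8]
opening: 0.0144
[0.4938 0.1731 0.2116] [ 0.4742  0.3687 -0.81  ] [ 0.0353  0.0668 -0.0267] [-52.2131 380.7243 143.4303]
(array([ 0.0052, -0.1482,  0.1045]), array([ 46.1792, 370.5486,  62.9439]))
```

```bash
python3 -m jog '[0.0026,-0.074,0.052,0,0,0,5, 0.0026,-0.074,0.052,0,0,0,5, 0,0,0,3,20,0,5, 0,0,0,4.6,37,0,5, 0,0,0,4.6,37,0,5, 0,0,0,4.6,37,0,5, 0,0,0,4.6,37,0,5, 0,0,0,4.6,37,0,5, 0,0,0,4.6,37,0,5, 0,0,0,4.6,37,0,5, 0,0,0,4.6,37,0,5, 0,0,0,4.6,37,0,5, 0,0,0,3,17,0,5, 0,0,0,0,0,30,5, 0,0,0,0,0,30,5, 0,0,0,0,0,0,5, 0,0,0,0,0,0,5]'
python3 - <<'E'
from h import *
np.set_printoptions(precision=4,suppress=True)
o=ctrl.get_obs(); print(o['wrist_force'],o['wrist_torque'],lens()); print(lgo([-13,0,30],YAW,8))
im,d=cap('top'); s,_=cap('scene')
a=cv2.resize(im[110:230,310:430,::-1],(400,400),interpolation=cv2.INTER_CUBIC)
b=cv2.resize(s[190:310,150:270,::-1],(400,400),interpolation=cv2.INTER_CUBIC)
cv2.imwrite('pics/n1.png',cv2.convertScaleAbs(np.hstack([a,b]),alpha=1.5))
E
```

```text
time_s: 5.72
position: [0.5105, -0.1977, 0.1371]
ee_rot: [0.997, -0.022, -0.077, -0.002]
wrist_force: [0.0, 0.0, -0.6]
opening: 0.0146
[ 0.0351  0.0191 -0.6046] [ 0.06   -0.0095  0.0497] [-17.0078   0.8829  52.7531]
(array([-0.0004,  0.0153,  0.0005]), array([ 7.3986,  0.8416, 23.4709]))
```

View pics/n1.png

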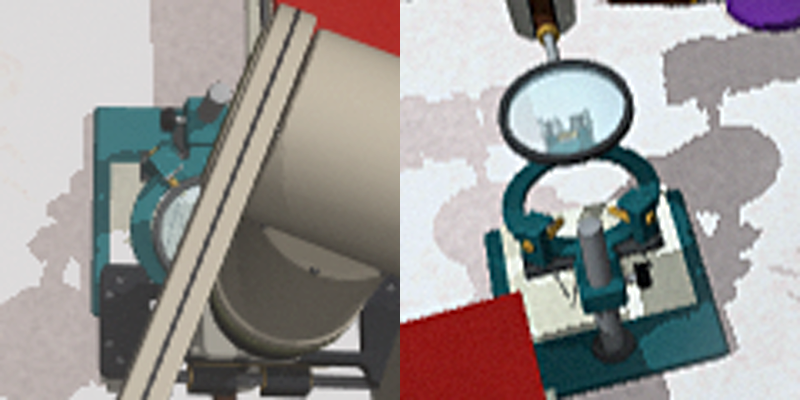

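The left half shows the rim's left part over the ring at (180,220), with the rest hidden by the arm. The right half shows the lens held tilted at (567,110), above and behind the ring centred near (581,200). The rim looks roughly in line with the clip. I'll check the relative offset numerically through the scene camera.

```bash
python3 - <<'E'
from h import *
np.set_printoptions(precision=4,suppress=True)
S=lambda x,y,z:ray('scene',150+(x-400)/3.333-.35,190+y/3.333-.35,z)
st=lambda w:R.from_euler('z',-YAW,degrees=True).apply(w-M)*1000
print('lens cam',st(S(567,110,.1398)),'by pose',lens())
print('rib tips',st(S(556,219,.083)),st(S(617,213,.083)))
print('lug tops',st(S(541,215,.103)),st(S(646,197,.103)))
print('ring L/R',st(S(503,190,.077)),st(S(661,185,.077)))
s0=np.load('scene.npz'); d=s0['d']; im=s0['im']
vv,uu=np.mgrid[0:420,0:560]; W=P('scene',uu.ravel(),vv.ravel(),d).reshape(-1,3)
Q=R.from_euler('z',-YAW,degrees=True).apply(W-M)*1000
hsv=cv2.cvtColor(im,cv2.COLOR_RGB2HSV).astype(int).reshape(-1,3); t=(abs(hsv[:,0]-92)<14)&(hsv[:,1]>90)
k=t&(abs(Q[:,2]+10)<5)&(np.hypot(Q[:,0],Q[:,1])<65)&(Q[:,0]<15)&(Q[:,0]>-45)
from scipy.optimize import least_squares as ls
p=Q[k]; print(len(p),np.median(p[:,2]),ls(lambda q:np.hypot(p[:,0]-q[0],p[:,1]-q[1])-q[2],[0,0,48],loss='soft_l1',f_scale=3).x)
k=(Q[:,2]>-2)&(Q[:,2]<14)&(abs(Q[:,0]+60)<14)&(abs(Q[:,1])<30); print('clip',k.sum(),Q[k].mean(0),Q[k].min(0),Q[k].max(0))
s1=np.load('scene.npz'); d=s1['d']
E
python3 - <<'E'
import cv2,numpy as np
im=np.load('scene.npz')['im']
cv2.imwrite('pics/n2.png',cv2.convertScaleAbs(cv2.resize(im[195:275,160:260,::-1],(800,600)[:2],interpolation=cv2.INTER_CUBIC),alpha=1.5))
E
```

```text
lens cam [-18.458    1.6925  52.8   ] by pose [-13.9692   0.0604  57.4923]
rib tips [ 24.1482 -20.3943  -4.    ] [31.4026 20.1104 -4.    ]
lug tops [ 37.9498 -28.9639  16.    ] [42.9506 40.3081 16.    ]
ring L/R [-22.0993 -52.3093 -10.    ] [  7.6002  54.4658 -10.    ]
221 -10.274466430433755 [ 2.8707 -0.9474 48.1543]<stdin>:16: RuntimeWarning: Mean of empty slice.
  ret = um.true_divide(
Traceback (most recent call last):
ValueError: zero-size array to reduction operation minimum which has no identity
```

```bash
cat > q.py <<'E'
from h import *
import sys
np.set_printoptions(precision=3,suppress=True)
o=ctrl.get_obs(); a=R.from_quat(o['ee_rot'])*R.from_euler('x',180,degrees=True)
Fs=R.from_euler('z',-YAW,degrees=True).apply(o['wrist_force'])
print('lens',lens(),'yaw/pitch',a.as_euler('ZYX',degrees=True),'F(stand)',Fs,'T',R.from_euler('z',-YAW,degrees=True).apply(o['wrist_torque']))
if len(sys.argv)>1:
    g=[float(x) for x in sys.argv[1:]]; print(lgo(g[:3],g[3] if len(g)>3 else YAW,g[4] if len(g)>4 else 8))
E
python3 q.py -13 0 14
```

```text
lens [-13.969   0.06   57.492] yaw/pitch [-2.459  8.46  -0.147] F(stand) [ 0.666 -0.496 -1.485] T [ 0.019 -0.013 -0.049]
(array([0.003, 0.008, 0.001]), array([ 7.154, -0.056, 43.722]))
```

```bash
python3 -m jog '[0,0.008,0,2,0,12,5, 0,0,0,2,0,12,5, 0,0,0,2,0,12,5, 0,0,0,1,0,7.5,5, 0,0,0,0,0,0,5, 0,0,0,0,0,0,5, 0,0,0,0,0,0,5]'; python3 q.py -13 0 8; python3 - <<'E'
from h import *
s,_=cap('scene')
cv2.imwrite('pics/n3.png',cv2.convertScaleAbs(cv2.resize(s[205:305,150:265,::-1],(690,600),interpolation=cv2.INTER_CUBIC),alpha=1.5))
E
```

```text
time_s: 6.4
position: [0.5141, -0.1993, 0.0966]
ee_rot: [0.997, -0.022, -0.07, -0.0]
wrist_force: [0.8, 1.0, -1.7]
opening: 0.0146
lens [-13.388  -0.537  13.778] yaw/pitch [-2.494  8.004 -0.153] F(stand) [ 0.755  1.024 -1.684] T [0.02  0.016 0.039]
(array([0.003, 0.   , 0.   ]), array([ 1.189, -0.597,  5.674]))
```

View pics/n3.png

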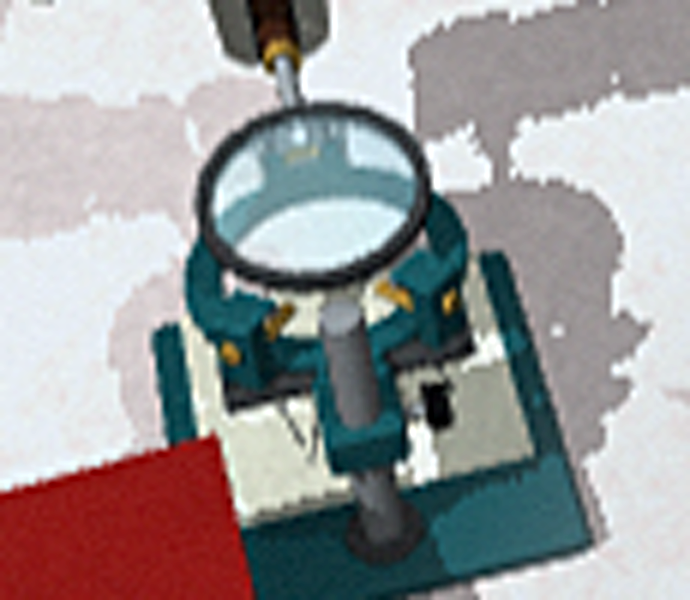

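The rim hovers just behind the lugs, with the brass ribs visible in front of it at (290,312) and (395,290). The neck at (288,85) lines up with the rollers seen through the glass at (305,130). I'll lower it by feel.

```bash
python3 -m jog '[0,0,0,0.6,-0.3,2.8,5, 0,0,0,0.6,-0.2,2.8,5, 0,0,0,0,0,0,5, 0,0,0,0,0,0,5]'; python3 q.py; python3 -m jog '[0,0,0,0.14,0,1,5, 0,0,0,0,0,0,5]';python3 q.py;  python3 -m jog '[0,0,0,0.14,0,1,5, 0,0,0,0,0,0,5]';python3 q.py
```

```text
time_s: 6.78
position: [0.5148, -0.199, 0.0911]
ee_rot: [0.997, -0.022, -0.069, 0.0]
wrist_force: [-0.1, -1.1, 2.8]
opening: 0.0147
lens [-12.718  -0.266   8.404] yaw/pitch [-2.503  7.949 -0.176] F(stand) [-0.086 -1.14   2.834] T [-0.076 -0.113 -0.045]
time_s: 6.95
position: [0.5149, -0.1991, 0.0903]
ee_rot: [0.997, -0.022, -0.069, 0.0]
wrist_force: [0.9, -0.9, 6.8]
opening: 0.0146
lens [-12.688  -0.306   7.593] yaw/pitch [-2.505  7.942 -0.18 ] F(stand) [ 0.893 -0.87   6.811] T [ 0.02  -0.054 -0.003]
time_s: 7.12
position: [0.515, -0.1991, 0.0895]
ee_rot: [0.997, -0.022, -0.069, 0.0]
wrist_force: [-1.2, -0.7, 6.8]
opening: 0.0149
lens [-12.5    -0.319   6.879] yaw/pitch [-2.502  7.915 -0.183] F(stand) [-1.125 -0.787  6.844] T [ 0.224 -0.071  0.054]
```

```bash
cat > rim.py <<'E'
from h import *
import sys
np.set_printoptions(precision=3,suppress=True)
L=[ctrl.capture('scene') for _ in range(6)]
im=L[0][0]; d=np.nanmedian([np.where(x[1]>0,x[1],np.nan) for x in L],0)
vv,uu=np.mgrid[0:420,0:560]; W=P('scene',uu.ravel(),vv.ravel(),d)
Q=R.from_euler('z',-YAW,degrees=True).apply(W-M)*1000
g=im.reshape(-1,3).astype(int); hs=cv2.cvtColor(im,cv2.COLOR_RGB2HSV).reshape(-1,3).astype(int)
dark=(g.max(1)<70)&(g.max(1)-g.min(1)<22)
l=lens(); r=np.hypot(Q[:,0]-l[0],Q[:,1]-l[1])
k=dark&(r>36)&(r<50)&(Q[:,2]>-6)&(Q[:,2]<25)
p=Q[k]
for _ in range(3):
    A=np.c_[p[:,:2]-l[:2],np.ones(len(p))]; c=np.linalg.lstsq(A,p[:,2],rcond=None)[0]; e=p[:,2]-A@c; p=p[abs(e)<2.5*e.std()]
from scipy.optimize import least_squares as ls
f=ls(lambda q:np.hypot(p[:,0]-q[0],p[:,1]-q[1])-q[2],[l[0],l[1],43],loss='soft_l1',f_scale=2).x
print('rim n',len(p),'pitch',np.degrees(np.arctan(-c[0])),'roll',np.degrees(np.arctan(c[1])),'z at lens',c[2],'sd',e.std(),'centre',f)
if len(sys.argv)>1: cv2.imwrite('pics/'+sys.argv[1],cv2.convertScaleAbs(cv2.resize(im[205:285,155:255,::-1],(750,600),interpolation=cv2.INTER_CUBIC),alpha=1.6))
E
python3 rim.py n4.png; python3 q.py
```

```text
rim n 255 pitch 7.29415157095587 roll 0.005378860687706486 z at lens 10.926150755417 sd 0.9829521687380298 centre [-10.458   0.08   42.006]
lens [-12.455  -0.272   6.875] yaw/pitch [-2.502  7.912 -0.179] F(stand) [-0.694  0.122  5.636] T [ 0.158 -0.177  0.054]
```

View pics/n4.png

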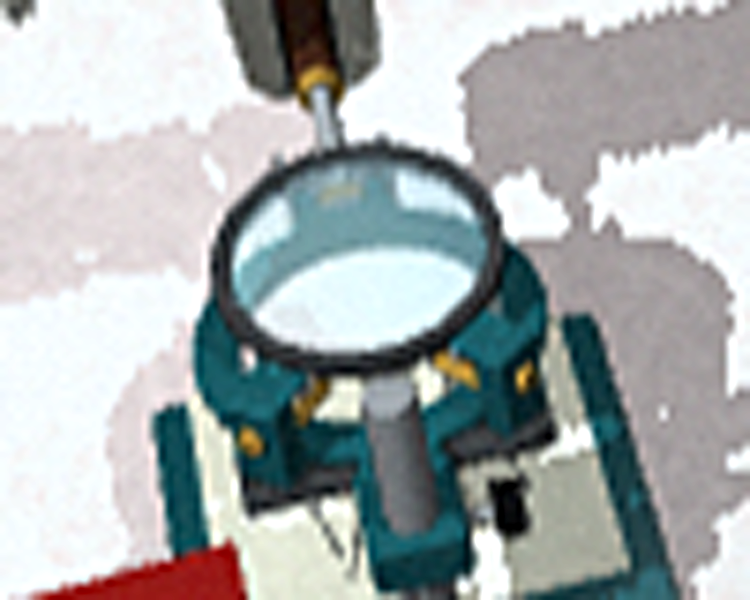

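The rim fit gives pitch 7.3° and roll 0°, with its centre about on the stand axis. It is still about 16 mm back from home, since the lug tops suggest the lugs are set about 3.5 mm farther along x. So the rim's rear edge is probably resting on the rollers. I'll raise it, go 6 mm forward and pitch a bit more.

```bash
python3 q.py -7 0 14 -2.5 8.5
```

```text
lens [-12.455  -0.272   6.875] yaw/pitch [-2.502  7.912 -0.179] F(stand) [-0.694  0.122  5.636] T [ 0.158 -0.177  0.054]
(array([ 0.003, -0.01 , -0.   ]), array([ 4.152, -0.326, -8.858]))
```

```bash
python3 -m jog '[0,0,0,0,0,-5,5, 0.003,-0.01,0,0,0,-5,5, 0,0,0,2,-0.1,0,5, 0,0,0,2,-0.1,0,5, 0,0,0,0,0,0,5, 0,0,0,0,0,0,5, 0,0,0,0,0,0,5]'; python3 q.py -7 0 9 -2.5 8.5
```

```text
time_s: 8.0
position: [0.5193, -0.1986, 0.0973]
ee_rot: [0.997, -0.022, -0.075, -0.002]
wrist_force: [-0.8, -0.2, -1.4]
opening: 0.0147
lens [-8.197  0.321 13.32 ] yaw/pitch [-2.492  8.645  0.047] F(stand) [-0.822 -0.278 -1.429] T [ 0.01  -0.018  0.03 ]
(array([-0.001,  0.003,  0.   ]), array([1.867, 0.322, 4.344]))
```

```bash
python3 -m jog '[0,0,0,0.9,0.1,2,5, 0,0,0,0.9,0.2,2,5, 0,0,0,0,0,0,5, 0,0,0,0,0,0,5]'; python3 q.py; for i in 1 2; do python3 -m jog '[0,0,0,0.15,0,1,5, 0,0,0,0,0,0,5, 0,0,0,0,0,0,5]' >/dev/null;python3 q.py; done
```

```text
time_s: 8.33
position: [0.5206, -0.199, 0.0932]
ee_rot: [0.997, -0.022, -0.075, -0.002]
wrist_force: [1.0, 0.3, -0.9]
opening: 0.0144
lens [-6.944 -0.058  9.26 ] yaw/pitch [-2.495  8.63   0.04 ] F(stand) [ 0.984  0.355 -0.948] T [ 0.029 -0.01   0.021]
lens [-6.739 -0.127  8.644] yaw/pitch [-2.497  8.598  0.029] F(stand) [ 0.579  0.2   -1.227] T [ 0.016  0.027 -0.046]
lens [-6.726 -0.101  7.593] yaw/pitch [-2.494  8.597  0.028] F(stand) [ 0.238  1.048 -1.516] T [0.041 0.032 0.003]
```

```bash
python3 -m jog '[0,0,0,0.15,0,1,5, 0,0,0,0,0,0,5, 0,0,0,0,0,0,5]' >/dev/null;python3 q.py;python3 -m jog '[0,0,0,0.15,0,1,5, 0,0,0,0,0,0,5, 0,0,0,0,0,0,5]' >/dev/null;python3 q.py;python3 -m jog '[0,0,0,0.1,0,0.7,5, 0,0,0,0,0,0,5, 0,0,0,0,0,0,5]' >/dev/null;python3 q.py
```

```text
lens [-6.624 -0.158  6.694] yaw/pitch [-2.498  8.584  0.025] F(stand) [ 0.109 -0.42  -1.401] T [ 0.042 -0.037 -0.008]
lens [-6.531 -0.183  5.828] yaw/pitch [-2.497  8.571  0.018] F(stand) [-1.004  0.412  1.   ] T [-0.004 -0.141  0.087]
lens [-6.616 -0.196  5.1  ] yaw/pitch [-2.499  8.58   0.02 ] F(stand) [-0.435  0.602  0.783] T [ 0.01  -0.113  0.016]
```

Contact is now on the pads, light at about 2 N. I'll slide forward.

```bash
python3 -m jog '[0,0,0,1,0,-0.15,5, 0,0,0,1,0,-0.15,5, 0,0,0,0,0,0,5, 0,0,0,0,0,0,5]' >/dev/null;python3 q.py;python3 -m jog '[0,0,0,1,0,-0.15,5, 0,0,0,1,0,-0.15,5, 0,0,0,0,0,0,5, 0,0,0,0,0,0,5]' >/dev/null;python3 q.py;python3 -m jog '[0,0,0,1,0,-0.15,5, 0,0,0,1,0,-0.15,5, 0,0,0,0,0,0,5, 0,0,0,0,0,0,5]' >/dev/null;python3 q.py
```

```text
lens [-4.391 -0.12   5.041] yaw/pitch [-2.492  8.565  0.025] F(stand) [-0.588  0.054  1.144] T [ 0.014 -0.29  -0.023]
lens [-2.46  -0.107  4.965] yaw/pitch [-2.49   8.575  0.027] F(stand) [ 0.893 -0.508 -0.435] T [ 0.083 -0.318 -0.004]
lens [-0.458 -0.108  4.942] yaw/pitch [-2.494  8.578  0.026] F(stand) [ 0.414 -0.065  0.365] T [ 0.058 -0.253  0.04 ]
```

```bash
python3 -m jog '[0,0,0,1,0,-0.15,5, 0,0,0,0,0,0,5, 0,0,0,0,0,0,5]' >/dev/null;python3 q.py;python3 -m jog '[0,0,0,1,0,-0.15,5, 0,0,0,0,0,0,5, 0,0,0,0,0,0,5]' >/dev/null;python3 q.py;python3 -m jog '[0,0,0,0.7,0,-0.1,5, 0,0,0,0,0,0,5, 0,0,0,0,0,0,5]' >/dev/null;python3 q.py
```

```text
lens [ 0.48  -0.114  4.922] yaw/pitch [-2.495  8.585  0.029] F(stand) [-0.179  0.281  0.205] T [ 0.052 -0.265  0.012]
lens [ 1.48  -0.12   4.929] yaw/pitch [-2.495  8.587  0.027] F(stand) [ 0.862 -0.413  0.939] T [ 0.073 -0.172  0.017]
lens [ 2.133 -0.127  4.909] yaw/pitch [-2.496  8.592  0.028] F(stand) [ 0.494 -0.145  0.398] T [ 0.053 -0.177  0.032]
```

```bash
python3 rim.py n5.png
```

```text
rim n 207 pitch 8.75631624047229 roll 0.03519499615719209 z at lens 8.067017646672141 sd 1.107292514472381 centre [ 4.073  0.095 42.112]
```

View pics/n5.png

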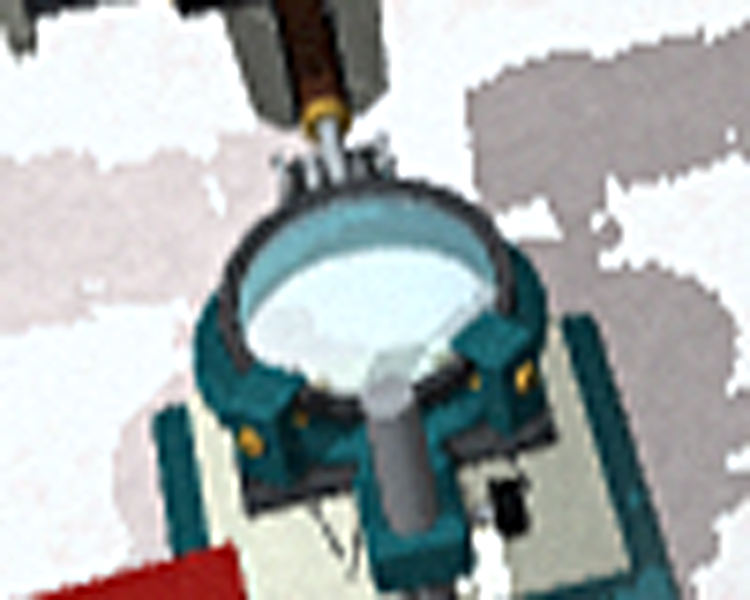

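The rim's far edge is now under both lugs at (270,385) and (490,340). The neck at (330,140) lies centrally between the clip's posts at (285,175) and (385,160). I'll keep sliding until the stops are felt.

```bash
python3 -m jog '[0,0,0,0.7,0,-0.1,5, 0,0,0,0,0,0,5, 0,0,0,0,0,0,5]' >/dev/null;python3 q.py;python3 -m jog '[0,0,0,0.7,0,-0.1,5, 0,0,0,0,0,0,5, 0,0,0,0,0,0,5]' >/dev/null;python3 q.py;python3 -m jog '[0,0,0,0.5,0,-0.1,5, 0,0,0,0,0,0,5, 0,0,0,0,0,0,5]' >/dev/null;python3 q.py
```

```text
lens [ 2.776 -0.123  4.868] yaw/pitch [-2.496  8.6    0.029] F(stand) [-0.335 -0.081  0.623] T [ 0.044 -0.096  0.038]
lens [ 3.128 -0.202  4.679] yaw/pitch [-2.502  8.643  0.027] F(stand) [-3.142 -0.531  2.202] T [-0.069  0.329 -0.023]
lens [ 3.315 -0.251  4.544] yaw/pitch [-2.505  8.684  0.027] F(stand) [-5.031 -0.947  2.02 ] T [-0.136  0.629  0.074]
```

Both stops are felt, at about 5 N total along x and nearly symmetric. I'll ease off slightly and bring the handle down towards the clip.

```bash
python3 q.py 2.8 -0.2 2.6 -2.5 5
```

```text
lens [ 3.315 -0.251  4.544] yaw/pitch [-2.505  8.684  0.027] F(stand) [-5.031 -0.947  2.02 ] T [-0.136  0.629  0.074]
(array([-0.   ,  0.064, -0.   ]), array([ 0.611, -0.034,  8.316]))
```

```bash
python3 -m jog '[0,0.0107,0,0.1,0,1.4,5, 0,0.0107,0,0.1,0,1.4,5, 0,0.0107,0,0.1,0,1.4,5, 0,0,0,0,0,0,5, 0,0,0,0,0,0,5]' >/dev/null;python3 q.py;python3 -m jog '[0,0.0107,0,0.1,0,1.4,5, 0,0.0107,0,0.1,0,1.4,5, 0,0.0107,0,0.1,0,1.4,5, 0,0,0,0,0,0,5, 0,0,0,0,0,0,5]' >/dev/null;python3 q.py 2.8 -0.2 1.2 -2.5 2.5
```

```text
lens [ 3.376 -0.188  3.927] yaw/pitch [-2.51   6.756  0.027] F(stand) [-4.365 -1.54   1.1  ] T [-0.14   0.481 -0.025]
lens [ 3.417 -0.354  3.231] yaw/pitch [-2.511  4.852  0.004] F(stand) [-2.443 -2.071  0.095] T [-0.327  0.2   -0.016]
(array([-0.   ,  0.041, -0.   ]), array([ 0.129, -0.135,  6.094]))
```

```bash
python3 -m jog '[0,0.01,0,0,0.15,1.5,5, 0,0.01,0,0,0.15,1.5,5, 0,0,0,0,0,0,5, 0,0,0,0,0,0,5]' >/dev/null;python3 q.py;python3 -m jog '[0,0.01,0,0,0,1.5,5, 0,0,0,0,0,0,5, 0,0,0,0,0,0,5]' >/dev/null;python3 q.py;python3 -m jog '[0,0.01,0,0,0,1.5,5, 0,0,0,0,0,0,5, 0,0,0,0,0,0,5]' >/dev/null;python3 q.py 2.8 -0.2 -.4 -2.5 0
```

```text
lens [ 3.236 -0.37   2.176] yaw/pitch [-2.504  3.678  0.026] F(stand) [ 2.302 -1.469  0.259] T [-0.217 -0.494 -0.089]
lens [ 3.006 -0.387  1.639] yaw/pitch [-2.498  3.117  0.021] F(stand) [ 3.189 -1.414 -0.149] T [-0.146 -0.823 -0.01 ]
lens [ 2.569 -0.363  0.914] yaw/pitch [-2.499  2.57   0.027] F(stand) [ 4.181 -1.131 -0.768] T [-0.142 -0.976 -0.04 ]
(array([-0.   ,  0.045,  0.   ]), array([ 0.94 , -0.157,  5.727]))
```

```bash
python3 rim.py n6.png; python3 q.py
```

```text
rim n 203 pitch 2.9042977469929108 roll -0.11946269281411413 z at lens 4.157277041169766 sd 1.3411730749790844 centre [ 4.573 -0.335 42.317]
lens [ 2.541 -0.381  0.872] yaw/pitch [-2.497  2.599  0.028] F(stand) [ 4.839 -2.079 -0.894] T [-0.169 -1.091 -0.045]
```

View pics/n6.png

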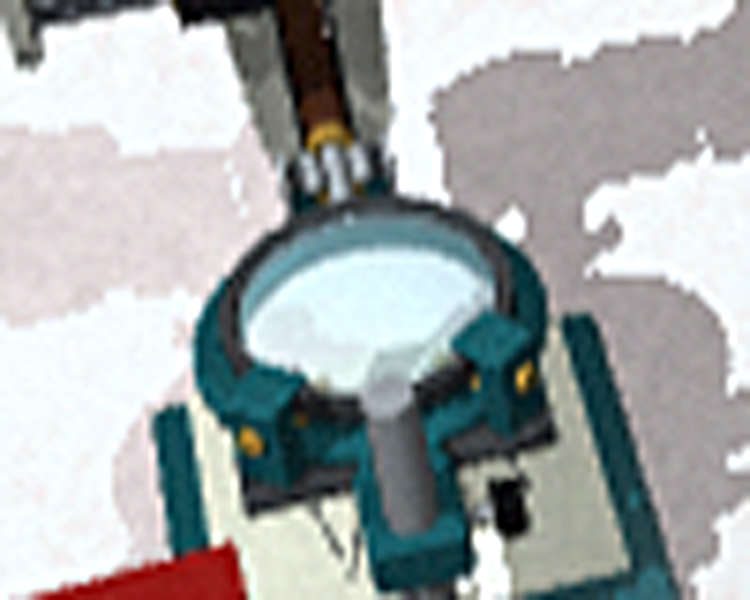

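The neck (335,175) is now between the two rollers, which are spread to (312,172) and (360,168). The rim sits under both lugs at 2.9°. The forward pull is roller friction, because my rotation drew the lens back about 0.5 mm. I'll go on down and correct x.

```bash
python3 q.py 3.0 -0.5 -.4 -2.5 0; python3 -m jog '[0,0.01,0,0.4,0.1,1.3,5, 0,0.01,0,0.3,0.1,1.3,5, 0,0,0,0,0,0,5, 0,0,0,0,0,0,5]' >/dev/null;python3 q.py 3.0 -0.5 -.4 -2.5 0;python3 -m jog '[0,0.012,0,0.3,0,1.3,5, 0,0.01,0,0.3,0,1.3,5, 0,0,0,0,0,0,5, 0,0,0,0,0,0,5]' >/dev/null;python3 q.py 3.0 -0.5 -.4 -2.5 0
```

```text
lens [ 2.541 -0.381  0.872] yaw/pitch [-2.497  2.599  0.028] F(stand) [ 4.839 -2.079 -0.894] T [-0.169 -1.091 -0.045]
(array([-0.   ,  0.045,  0.   ]), array([1.174, 0.122, 5.734]))
lens [ 2.275 -0.495 -0.206] yaw/pitch [-2.51   1.487  0.046] F(stand) [ 3.269 -0.453 -2.096] T [-0.127 -0.84  -0.046]
(array([-0.001,  0.026, -0.   ]), array([1.16 , 0.036, 2.744]))
lens [ 2.32  -0.638 -0.317] yaw/pitch [-2.51   0.234  0.033] F(stand) [-0.635 -0.052  2.329] T [-0.049 -0.104 -0.004]
(array([-0.001,  0.004, -0.   ]), array([ 0.752, -0.111,  0.482]))
```

```bash
python3 -m jog '[0,0,0,0.4,0,0.2,5, 0,0,0,0.4,0,0.2,5, 0,0,0,0,0,0,5, 0,0,0,0,0,0,5]' >/dev/null;python3 q.py; python3 -m jog '[0,0.004,0,0.3,0,0.6,5, 0,0,0,0,0,0,5, 0,0,0,0,0,0,5]' >/dev/null;python3 q.py; python3 rim.py
```

```text
lens [ 3.196 -0.654 -0.54 ] yaw/pitch [-2.499  0.269  0.029] F(stand) [-3.479 -0.549  5.826] T [ 0.009  0.329 -0.055]
lens [ 3.467 -0.711 -0.387] yaw/pitch [-2.497  0.031  0.021] F(stand) [-5.202  1.15   8.178] T [0.047 0.588 0.004]
rim n 198 pitch 0.6924780868089228 roll -0.038831205247632554 z at lens 2.7611227384101618 sd 1.44533663275707 centre [ 5.305 -0.618 42.312]
```

Seated against the stops and pads. I'll relieve the pressure, open and rise straight up.

```bash
python3 -m jog '[0,0,0,-0.5,0,-0.6,5, 0,0,0,0,0,-0.3,5, 0,0,0,0,0,0,5]' >/dev/null;python3 q.py; python3 -m jog '[0,0,0,0,0,0,16, 0,0,0,0,0,0,18, 0,0,0,0,0,0,24, 0,0,0,0,0,0,35, 0,0,0,0,0,0,50, 0,0,0,0,0,0,60, 0,0,0,0,0,0,60, 0,0,0,0,0,0,60, 0,0,0,0,0,-10,60, 0,0,0,0,0,-30,60, 0,0,0,0,0,-30,60, 0,0,0,0,0,-30,60, 0,0,0,0,0,-30,60, 0,0,0,-30,0,-20,60, 0,0,0,-30,0,0,60, 0,0,0,-30,0,0,60, 0,0,0,-30,0,0,60, 0,0,0,0,0,0,60]'; python3 - <<'E'
from h import *
im,d=cap('top'); s,_=cap('scene')
a=cv2.resize(im[125:225,320:420,::-1],(400,400),interpolation=cv2.INTER_CUBIC)
b=cv2.resize(s[200:300,150:250,::-1],(400,400),interpolation=cv2.INTER_CUBIC)
cv2.imwrite('pics/f.png',cv2.convertScaleAbs(np.hstack([a,b]),alpha=1.5))
E
```

```text
lens [ 3.373 -0.638  0.083] yaw/pitch [-2.5   -0.02   0.024] F(stand) [ 0.002 -1.692  2.424] T [-0.045 -0.162 -0.047]
time_s: 17.65
position: [0.4086, -0.1945, 0.2194]
ee_rot: [1.0, -0.022, -0.001, -0.0]
wrist_force: [-0.7, 0.0, -1.2]
opening: 0.0597
```

View pics/f.png

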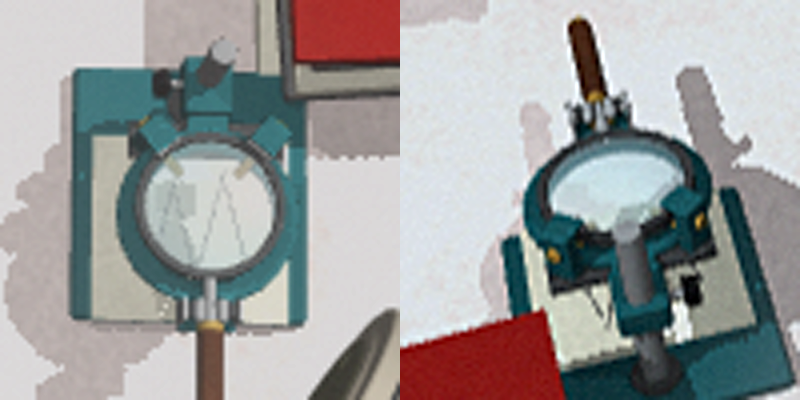

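The rim is under both lugs, the neck (208,300) sits between the rollers in the clip, and the gripper is clear. I'll check that it's level numerically.

```bash
python3 - <<'E'
from h import *
np.set_printoptions(precision=3,suppress=True)
for n in('top','scene'):
    L=[ctrl.capture(n) for _ in range(8)]; im=L[0][0]; d=np.nanmean([np.where(x[1]>0,x[1],np.nan) for x in L],0)
    vv,uu=np.mgrid[0:420,0:560]; W=P(n,uu.ravel(),vv.ravel(),d); Q=R.from_euler('z',-YAW,degrees=True).apply(W-M)*1000
    g=im.reshape(-1,3).astype(int); hs=cv2.cvtColor(im,cv2.COLOR_RGB2HSV).reshape(-1,3).astype(int)
    dark=(g.max(1)<75)&(g.max(1)-g.min(1)<22); r=np.hypot(Q[:,0]-3.3,Q[:,1]+.6)
    k=dark&(r>38)&(r<47)&(abs(Q[:,2]-4)<9)&(Q[:,0]<28); p=Q[k]
    for _ in range(3):
        A=np.c_[p[:,0]-3.3,p[:,1],np.ones(len(p))]; c=np.linalg.lstsq(A,p[:,2],rcond=None)[0]; e=p[:,2]-A@c; p=p[abs(e)<2.5*e.std()]
    print(n,'rim',len(p),'pitch,roll',np.degrees(np.arctan([-c[0],c[1]])),'z',c[2])
    h=(Q[:,0]<-78)&(Q[:,0]>-145)&(abs(Q[:,1])<5)&(Q[:,2]>-10)&(Q[:,2]<30); q=Q[h]; l=np.polyfit(q[:,0],q[:,2],1); q=q[abs(q[:,2]-np.polyval(l,q[:,0]))<3]; l=np.polyfit(q[:,0],q[:,2],1)
    print('handle',len(q),'pitch',-np.degrees(np.arctan(l[0])),'top z',np.polyval(l,-95),'y line',np.polyfit(q[:,0],q[:,1],1))
E
```

```text
top rim 160 pitch,roll [-0.207 -0.175] z 3.646319396918466
handle 112 pitch -0.4873211382948619 top z 7.369043315241851 y line [0.008 0.772]
scene rim 140 pitch,roll [-0.603 -0.045] z 3.5753900572200217
handle 67 pitch -0.3618647976736421 top z 7.054947011457495 y line [0.001 0.199]
```

```bash
python3 -c "
from bench import ctrl
print(ctrl.finish_job())"
```

```text
the job is handed in; nothing more can be done
None
```

The magnifier is seated in the stand and released, and the job is handed in at about 18.5 s of the 59 s allowed. No verdict was given.

**What I did:** I gripped the handle and lowered the rim behind the lugs. The first try, too far back, met something at about 8 N, probably the rim's rear edge on the rollers. I lifted it, went 6 mm forward and felt the pads at about 2 N. I then slid it under the lips until both stops were felt at about 5 N, and pressed the neck into the clip. After a last gentle push home I eased off and let go.

**Last checks:**
- **Level:** the rim and handle fits from both cameras put the tilt at 0.2–0.6°, against the 1.15° limit. Both fits also put the rim at the expected height for lying on the pads.
- **Position:** the final picture shows the rim under both lugs, the neck between the rollers and the gripper clear. Before release the rim was at the position where the stops had been felt.

**Not measured or in doubt:** I couldn't measure the load on each pad or the roller travel; both are inferred from the pose and the forces. While the neck was passing the rollers I saw a 4–5 N forward pull, which I took for roller friction. It was gone once the neck was down. I didn't measure the other objects on the desk after the move, but the arm went nowhere near them except the sketchbook the magnifier was lifted from.

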